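Lock a scroll blank into the carving cradle

TASK

Set the maple scroll blank, upright and block end first, on the entry of the carving cradle, and slide it in so that the block's own front edge lifts the red gate and the gate drops shut behind the block. Do not touch the gate with the robot, let go of the blank, and leave the gouges, the jar and the small plane where they are.

Things in the scene. Friction and masses are not known exactly. Their poses are not given: they have to be found in the camera images.
- blank: Loose pale maple blank, about 190 g: block 55 long, 60 wide, 46 mm high with a ring drawn on top; behind it a lower neck 140 long, 30 wide, 28 mm high, on the same flat underside. Origin: underside, mid-width, in the shoulder plane where block meets neck. x points from neck to block (block x 0 to +55, neck x -140 to 0 mm), z up. Starts upright on the bench.
- grip (a point): Point on the blank: middle of the neck's top, 75 mm behind the shoulder, 28 mm above the underside. Gripping across the neck (30 mm wide) here, or farther back, keeps the hand clear of the gate and guides.
- cradle: Plywood cradle fixed to the bench. x = slide-in direction, z up; origin on the bench, mid-width, below the upright face of the shut gate. Floor 10 mm thick, 120 wide, x -130 (entry end) to +81 mm. Side guides 66 mm apart, 16 mm above the floor, x -25 to +60 mm, flaring towards the entry to about 76 mm apart at x -48 mm. End stop face at x +64 mm, 36 mm above the floor.
- entry (a point): Middle of the open entry floor, on its top: cradle x -89 mm, 10 mm above the bench. Floor from cradle x -130 to -48 mm is open at both sides and above; the block fits there flat, its front edge at the mouth of the flare, the neck sticking out over the bench.
- catch (a joint): Angle of the red gate, a gravity catch on two brass arms hinged across the cradle (cradle x +70 mm, 34 mm above the bench). 0 = shut, on its own stop; grows as it swings up (at most 1.2 rad); falls shut freely. A block sliding in lifts it about 0.14 rad with a few newtons; it drops once the shoulder is 3 to 4 mm past cradle x 0. Locked, the shoulder lies at cradle x 0 to +9 (at the end stop).
- tooth (a point): Middle of the gate crossbar's lower edge that drops behind the shoulder: shut, at cradle x -2 mm, y 0, 46 mm above the bench. Crossbar: red, 102 mm wide, cradle x -37 to 0, top 68 mm above the bench. Its entry side is a ramp rising towards the entry (27 degrees, 46 to 63 mm above the bench), which the block's front top edge lifts; its other side is upright and holds the block.
- gouge_a: Bystander: loose carving gouge, 200 mm long, 22 mm thick honey-coloured wooden handle, steel blade, lying on the bench. Origin underside, near the ferrule, x towards the blade.
- gouge_b: Bystander: loose carving gouge, 200 mm long, 25 mm thick honey-coloured wooden handle, steel blade, lying on the bench. Origin underside, near the ferrule, x towards the blade.
- jar: Bystander: loose closed amber jar with steel cap, 64 mm across, 85 mm high. Origin centre of underside.
- plane: Bystander: loose small brass plane with dark wooden grip, 100 x 36 mm, 46 mm high. Origin centre of underside.
Things that resemble listed ones, but are neither listed nor needed, are in the scene too. Of the things shaped like the blank, the wooden one is meant. Of the things that look like the cradle, the larger one is meant.

How it is judged:
By the outcome, as a careful person would: the job done as asked, in the order asked, and still so for the second after the job is handed in, with the robot touching nothing.
It also fails if it takes over 45 s, if anything falls off the work surface, if the arm or the gripper's body presses on something with over 40 N, if the wrist force passes 120 N, or if a joint passes its speed limit or range.

ROBOT

A 7-joint arm with a two-finger parallel gripper is mounted at the origin on the work surface. World frame = base frame: x ahead of the robot, y to its left, z up, the work surface at z = 0. Lengths are in m, angles in rad, forces in N, time in s.
With the tool pointing down it reaches from about 0.425 to 0.925 m from the base axis. Payload 6.8 kg.
Tool frame: the origin (TCP) lies on the centre line of the jaws, within the pads' length; the fingertips stand 8 mm ahead of it and the grasp point (between the pads) lies 11 mm behind it (bot.tips_ahead is the distance from the TCP to the fingertips, in m); z points along the fingers, y is the line along which they close (so a half turn about z gives the same grasp; the last joint's range is limited). The gripper opens to 85 mm and grips with 20 to 120 N. Pads are 22 mm wide; open, the fingers measure 114 mm over their backs; the gripper's body (76 mm by 85 mm) begins 54 mm behind the grasp point. The pads swing forward as they close: fully open they stand 13 mm farther back than shut.
Start: joints at [1.012, 0.477, 0.022, 1.555, -0.011, 1.109, -0.083], TCP at [0.294, -0.608, 0.239] pointing down, gripper open.
Joint ranges: [-2.96, 2.96], [-0.34, 2.1], [-1.41, 1.46], [0.24, 2.44], [-1.37, 4.51], [0.17, 1.92], [-2.96, 2.96]. Speed limits (rad/s): [2.39, 2.39, 3.14, 3.14, 3.14, 3.14, 3.14].

INTERFACE

Orientations are given as a unit quaternion [w, x, y, z].
In Python, from station import bot gives the robot as it stands.
- The arm moves only by the tool send_rows, never from a script. Its argument "deltas" is text: rows parted by semicolons, each of 4 numbers parted by spaces: the shift along the tool's x, y, z in m, then the turn about the tool's z in degrees. In form: x y z spin; .... A call has 1 to 5 rows; each row is the pose to reach, as a shift and turn from the pose commanded when the call began, along the tool's axes at that moment; what a row does not reach only later rows make up. A row lasts 1/10 s, in which the tool goes at most 50 mm and 8.59 degrees, less where a joint would pass 70% of its speed; a pose out of reach is approached as far as the arm can. A call with a gripper value outside its range is refused whole. "claw" is the opening, from 0 (shut) to 1 (fully open), set as the call begins (left out, the last holds). The fingers move at their own pace and stop on an object; "force" is the grip in N (left out, the last holds). Time passes only in rows, so rows that repeat a pose let the fingers close. It gives the time, the measured TCP pose, the force, the opening and the grip force at its end, in the units of the state.
- bot.get_obs(): the state, without advancing time (a new reading comes with each control period).
- bot.read_camera(name): name is "scene" or "top" or "wrist"; returns a dict with "img" (480x640x3 uint8, red, green, blue), "depth" (480x640 float32, m along the optical axis (not along the pixel's ray), 0 where there is no reading), "fx", "fy", "cx", "cy" (pixels), "camera_from_world" (4x4, takes a point from world to camera coordinates). Camera axes: x right, y up, looking along -z (the intrinsics and any distortion apply to the point x, -y, -z); pixel columns grow to the right and rows downward; lengths in m; the calibration is good to about 2 mm. A picture is of the moment at which its call begins.
- bot.hand_in(): hands the job in; it is judged then, once.
Trained networks look in a picture, given as the dict that the camera call returned (one of the last four; its "shot" number tells which), for a name from the list of things; names that differ only in an ending like _2 or _b are one class to them, and where a whole thing is asked for, a point or a joint stands for the part that bears it (a point fixed in the world has none). Each returns a list of dicts, best first, with "confidence" (0 to 1); they miss things now and then, are a little off and sometimes report something else, mostly with a low value. They report only what shows in the picture. A call takes as long as a camera call. They do not tell look-alikes from the thing itself.
- bot.masks_of(picture, query): "mask" (480x640 bool, what is visible of it).
- bot.landmark_of(picture, query): "xyz" ([x, y, z] in m, in world coordinates, good to about 4 mm: a listed point, or the origin of a listed thing).
The state is a dict: "t": time; "q": joint angles; "joint_vel": joint speeds; "joint_torque": joint torques, N m; "eef_pos": TCP position; "tool_rot": TCP orientation; "contact_force": force on the tool from outside, world axes, zero at the start; "torque": the same for the moment, N m; "gripper_width": opening from 0.0 (shut) to 1.0 (fully open); "grasp_force": force on a finger pad.
Only numpy, scipy, OpenCV 4.12 (cv2) and the standard library are available. Lean on these libraries where they do the work, as an engineer would, in place of code of your own. Each camera call takes 0.05 s, during which the arm holds its last target. There are 200 camera calls.

## Working session

There is one attempt and no reset: what is moved stays moved. The work goes in short steps, Python scripts to look and compute and a tool call to move; the robot and the scene stay as the last step left them, time stands still between calls to the robot, and variables do not carry over. Pictures are saved under pics/ and viewed, at most 10 in all, crops included, and the job is handed in when it is done.

Besides the shell and the picture viewer there is one more tool, called after ">>>" as name(argument=value, ...) on one line, values as JSON. send_rows: Moves the arm, as the interface text tells. Its arguments: {"type":"object","properties":{"deltas":{"type":"string"},"claw":{"type":"number"},"force":{"type":"number"}},"required":["deltas"]}

```bash
mkdir -p pics
cat > h.py <<'E'
import numpy as np, cv2
from station import bot
def pts(p,m):
    v,u=np.nonzero(m&(p["depth"]>0)); d=p["depth"][v,u]
    c=np.c_[(u-p["cx"])/p["fx"]*d,-(v-p["cy"])/p["fy"]*d,-d,np.ones(len(d))]
    return (c@np.linalg.inv(p["camera_from_world"]).T)[:,:3]
def px(p,w):
    c=p["camera_from_world"]@np.r_[w,1]; return p["fx"]*c[0]/-c[2]+p["cx"], p["fy"]*-c[1]/-c[2]+p["cy"]
def save(p,n): cv2.imwrite("pics/"+n,cv2.cvtColor(p["img"],cv2.COLOR_RGB2BGR))
E
python3 - <<'E'
from h import *
o=bot.get_obs();print(o["t"],o["eef_pos"],o["tool_rot"],bot.tips_ahead)
for n in("top","scene"):
    p=bot.read_camera(n);save(p,n+"1.png")
    for q in("blank","grip","cradle","entry","tooth","jar","plane","gouge_a"):
        for r in bot.landmark_of(p,q)[:3]: print(n,q,round(r["confidence"],2),np.round(r["xyz"],3),np.round(px(p,r["xyz"])))
E
```

```text
0.0 [ 0.29383314 -0.6070589   0.2383319 ] [-8.59788094e-04  9.74705053e-01  2.23493292e-01 -2.60564634e-04] 0.008
top blank 0.56 [ 0.515  0.207 -0.002] [221. 255.]
top blank 0.26 [ 0.776 -0.172  0.001] [370. 153.]
top grip 0.86 [0.48  0.281 0.028] [188. 268.]
top grip 0.76 [0.27  0.191 0.029] [223. 356.]
top cradle 0.97 [ 0.338 -0.226  0.003] [396. 326.]
top cradle 0.95 [ 0.564 -0.162 -0.   ] [368. 235.]
top cradle 0.53 [ 0.561 -0.163  0.043] [369. 233.]
top entry 0.96 [ 0.332 -0.165  0.006] [371. 328.]
top entry 0.65 [ 0.552 -0.078  0.01 ] [334. 239.]
top tooth 0.72 [ 0.562 -0.161  0.042] [368. 232.]
top tooth 0.67 [ 0.34  -0.224  0.033] [397. 324.]
top jar 0.74 [ 0.641 -0.365  0.003] [448. 204.]
top plane 0.59 [ 0.446 -0.425 -0.003] [476. 281.]
top plane 0.4 [ 0.514  0.204 -0.003] [222. 255.]
top gouge_a 0.9 [0.763 0.163 0.002] [240. 159.]
top gouge_a 0.69 [ 0.77  -0.174 -0.002] [371. 156.]
scene blank 0.72 [ 0.512  0.204 -0.   ] [447. 296.]
scene blank 0.64 [ 0.341  0.17  -0.004] [466. 235.]
scene grip 0.95 [0.481 0.273 0.028] [490. 292.]
scene grip 0.6 [0.266 0.191 0.03 ] [492. 206.]
scene cradle 0.97 [ 0.565 -0.16   0.001] [276. 238.]
scene cradle 0.9 [ 0.334 -0.226  0.002] [311. 165.]
scene cradle 0.45 [0.51  0.203 0.001] [447. 295.]
scene entry 0.96 [ 0.331 -0.163  0.01 ] [334. 171.]
scene entry 0.71 [ 0.552 -0.072  0.01 ] [315. 248.]
scene tooth 0.98 [ 0.563 -0.163  0.046] [274. 221.]
scene tooth 0.72 [ 0.332 -0.221  0.034] [313. 154.]
scene jar 0.76 [ 0.643 -0.361  0.002] [179. 223.]
scene plane 0.95 [ 0.446 -0.425  0.003] [215. 161.]
scene plane 0.3 [ 0.774 -0.175 -0.003] [206. 304.]
scene gouge_a 0.94 [0.76  0.164 0.005] [364. 384.]
scene gouge_a 0.75 [ 0.774 -0.174 -0.002] [207. 304.]
```

View pics/top1.png

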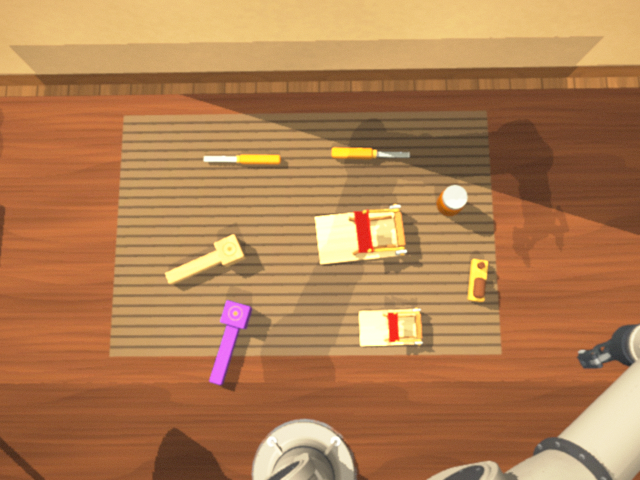

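View pics/scene1.png

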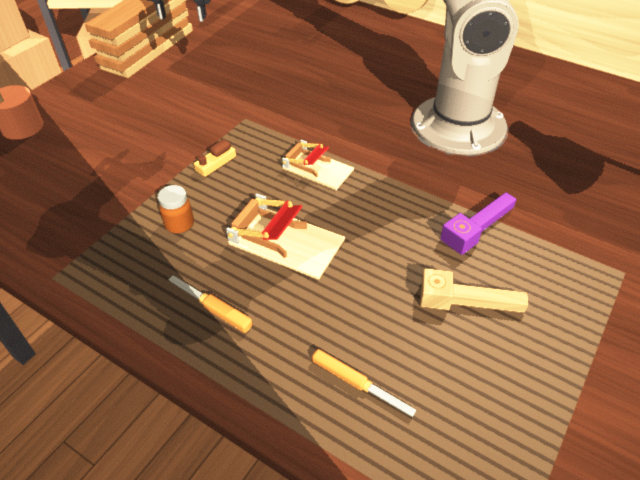

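The top view shows the maple blank with its block at (230,248) and neck running to (170,278). The purple look-alike is at (232,330). The larger cradle is at (360,235), with its entry at the left end. The smaller cradle is at (390,327). Next I'll fit the orientations.

```bash
cat >> h.py <<'E'
def line(P): # robust centre/direction/rect
    r=cv2.minAreaRect((P[:,:2]*1000).astype(np.float32)); return r
def rel(target_xy,z,xang_deg):
    """tool-frame shift/spin from measured pose to world target, tool down"""
    o=bot.get_obs(); w,x,y,zz=o["tool_rot"]
    from scipy.spatial.transform import Rotation as R
    M=R.from_quat([x,y,zz,w]).as_matrix()
    d=M.T@(np.r_[target_xy,z]-o["eef_pos"])
    a=np.degrees(np.arctan2(M[1,0],M[0,0])); s=-(xang_deg-a); s=(s+180)%360-180
    print("t",round(o["t"],2),"pos",np.round(o["eef_pos"],4),"xang",round(a,2),"tilt z",np.round(M[:,2],4),"shift mm",np.round(d*1000,1),"spin",round(s,2))
E
python3 - <<'E'
from h import *
for n in("top","scene"):
    p=bot.read_camera(n)
    for q,at in(("blank",(0.5,0.23)),("cradle",(0.56,-0.14))):
        for r in bot.masks_of(p,q):
            P=pts(p,r["mask"]); c=np.median(P[:,:2],0) 
            if np.linalg.norm(c-at)>.07: continue
            print(n,q,round(r["confidence"],2),np.round(c,3),len(P))
            if q=="blank":
                for lo,hi in((.02,.034),(.040,.052)): 
                    S=P[(P[:,2]>lo)&(P[:,2]<hi)]; print(lo,len(S),line(S),np.median(S[:,2]))
            else:
                S=P[(P[:,2]>.005)&(P[:,2]<.014)&(P[:,1]>-.12)]; print("floor",len(S),line(S),np.median(S[:,2]))
                h=cv2.cvtColor(p["img"],cv2.COLOR_RGB2HSV); red=((h[...,0]<6)|(h[...,0]>174))&(h[...,1]>180)&r["mask"]
                S=pts(p,red);S=S[(S[:,2]>.058)&(S[:,2]<.075)]; print("red",len(S),line(S),np.median(S[:,2]))
E
```

```text
top blank 0.68 [0.499 0.216] 1368
0.02 675 ((486.6759338378906, 241.24795532226562), (49.39533996582031, 196.541015625), 26.3099422454834) 0.02660794579353376
0.04 522 ((523.2260131835938, 180.88626098632812), (60.2664680480957, 55.270957946777344), 23.911211013793945) 0.045230176104691044
top cradle 0.81 [ 0.559 -0.14 ] 4127
floor 1363 ((555.1204833984375, -80.68994140625), (120.60616302490234, 92.07600402832031), 6.642578125) 0.009282732337423827
red 340 ((562.309814453125, -145.95895385742188), (99.32100677490234, 33.93511962890625), 4.949802398681641) 0.06272585438494405
scene blank 0.63 [0.508 0.228] 2648
0.02 1210 ((504.51617431640625, 249.981689453125), (56.8619499206543, 194.72508239746094), 21.006467819213867) 0.027437744420909627
0.04 783 ((525.5682373046875, 183.59942626953125), (61.27894973754883, 53.7671012878418), 24.89166259765625) 0.04565598773934676
scene cradle 0.73 [ 0.57  -0.138] 5473
floor 1948 ((555.4393310546875, -77.38491821289062), (124.64604949951172, 95.05174255371094), 5.1096882820129395) 0.00923952294791991
red 443 ((563.9510498046875, -143.66574096679688), (104.54645538330078, 37.65852355957031), 5.604127883911133) 0.06355283834023095
```

Run:
```python
from h import *
rel((.56,-.12),.24,114.4); rel((.475,.291),.15,114.4)
```

```text
t 1.2 pos [ 0.2941 -0.6076  0.2393] xang 25.83 tilt z [ 0. -0. -1.] shift mm [ 451.7 -323.    -0.7] spin -88.57
t 1.2 pos [ 0.2941 -0.6076  0.2393] xang 25.83 tilt z [ 0. -0. -1.] shift mm [ 554.3 -730.    89.3] spin -88.57
```

>>> send_rows(deltas="0.038 -0.027 0 -8; 0.076 -0.054 0 -16; 0.114 -0.081 0 -24; 0.152 -0.108 0 -32; 0.19 -0.135 0 -40", claw=1, force=80)

```text
t: 1.7
eef_pos: [0.407, -0.4017, 0.2396]
tool_rot: [0.0, 0.838, 0.546, 0.0]
contact_force: [1.1, -0.3, -1.3]
gripper_width: 0.999
grasp_force: 0.0
```

Run:
```python
from h import *
rel((.56,-.12),.24,114.4); rel((.475,.291),.15,114.4)
```

```text
t 1.7 pos [ 0.407  -0.4017  0.2396] xang 66.15 tilt z [ 4.e-04 -5.e-04 -1.e+00] shift mm [319.5  26.1  -0.5] spin -48.25
t 1.7 pos [ 0.407  -0.4017  0.2396] xang 66.15 tilt z [ 4.e-04 -5.e-04 -1.e+00] shift mm [ 661.  -217.9   89.3] spin -48.25
```

>>> send_rows(deltas="0.046 0.003 0 -8; 0.092 0.006 0 -16; 0.138 0.006 0 -24; 0.184 0.004 0 -32; 0.23 0 0 -40")

```text
t: 2.2
eef_pos: [0.5012, -0.1918, 0.2397]
tool_rot: [0.0, 0.601, 0.799, 0.0]
contact_force: [0.8, -0.7, -0.3]
gripper_width: 0.999
grasp_force: 0.0
```

Run:
```python
from h import *
rel((.475,.291),.15,114.4)
```

```text
t 2.2 pos [ 0.5012 -0.1918  0.2397] xang 106.14 tilt z [ 9.e-04 -4.e-04 -1.e+00] shift mm [471.2 109.   89.4] spin -8.26
```

>>> send_rows(deltas="0.046 0.01 0 -2; 0.092 0.02 0 -4; 0.138 0.031 0 -6; 0.184 0.042 0 -8; 0.23 0.053 0 -8.2")

```text
t: 2.7
eef_pos: [0.4885, 0.0439, 0.2397]
tool_rot: [0.0, 0.544, 0.839, 0.0]
contact_force: [1.0, 0.6, 0.3]
gripper_width: 0.998
grasp_force: 0.0
```

Run:
```python
from h import *
rel((.475,.291),.15,114.4)
```

```text
t 2.7 pos [0.4885 0.0439 0.2397] xang 114.06 tilt z [ 9.e-04 -3.e-04 -1.e+00] shift mm [231.2  88.4  89.6] spin -0.34
```

>>> send_rows(deltas="0.044 0.017 0.01 -0.3; 0.088 0.034 0.025 -0.3; 0.132 0.051 0.04 -0.3; 0.176 0.068 0.055 -0.3; 0.21 0.08 0.07 -0.3")

```text
t: 3.2
eef_pos: [0.4759, 0.2699, 0.1691]
tool_rot: [-0.0, 0.542, 0.841, 0.001]
contact_force: [0.8, -0.1, -0.9]
gripper_width: 0.999
grasp_force: 0.0
```

Run:
```python
from h import *
p=bot.read_camera("wrist");save(p,"w1.png")
rel((.475,.291),.05,114.4)
for q in("blank","grip"):
    for r in bot.landmark_of(p,q)[:2]: print(q,round(r["confidence"],2),np.round(r["xyz"],4))
for r in bot.masks_of(p,"blank")[:2]:
    P=pts(p,r["mask"]); print(r["confidence"],len(P))
    for lo,hi in((.022,.034),(.040,.052)):
        S=P[(P[:,2]>lo)&(P[:,2]<hi)]; 
        if len(S)>20: print(lo,len(S),line(S),np.median(S[:,2]))
```

```text
t 3.25 pos [0.4732 0.2757 0.1674] xang 114.79 tilt z [-0.0022  0.0051 -1.    ] shift mm [ 12.5   8.1 117.4] spin 0.39
blank 0.91 [ 0.5135  0.2021 -0.0008]
blank 0.7 [ 0.3448  0.1711 -0.0017]
grip 0.97 [0.484  0.2739 0.0297]
grip 0.59 [0.2737 0.1943 0.0247]
0.82 14053
0.022 5528 ((320.4954833984375, 180.68807983398438), (44.0681266784668, 161.00242614746094), 81.47762298583984) 0.02785201892122327
0.04 5261 ((367.9722900390625, 162.26419067382812), (60.90155792236328, 55.04502487182617), 73.86390686035156) 0.045986907204745964
0.66 12838
0.022 7318 ((483.658935546875, 267.79022216796875), (59.81773376464844, 142.92958068847656), 25.107051849365234) 0.027824901938497293
0.04 4513 ((523.797607421875, 181.65463256835938), (60.20015335083008, 55.089805603027344), 24.514976501464844) 0.045943972414808465
```

View pics/w1.png

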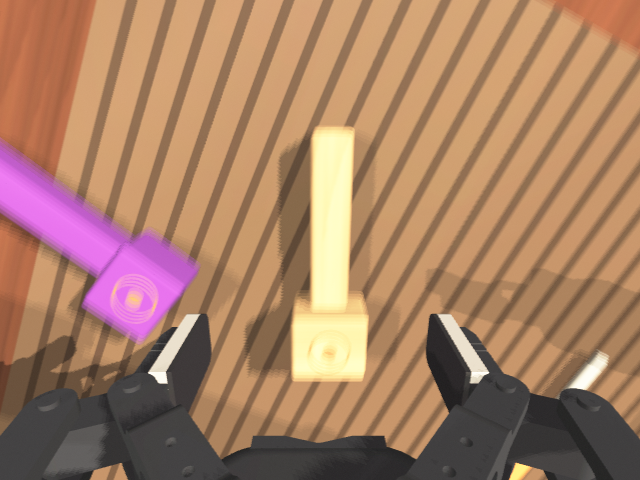

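The wrist view shows the maple blank between the open jaws, with its block at (330,345) and the neck going up to (333,130). The purple one lies well to the left. I'll go down over the neck.

Run:
```python
from h import *
p=bot.read_camera("wrist");
rel((.4742,.2904),.013,114.5)
for r in bot.masks_of(p,"blank")[:2]:
    P=pts(p,r["mask"]);S=P[(P[:,2]>.040)&(P[:,2]<.052)];print(line(S))
    o=np.array([.5124,.2067]);d=np.array([.4147,-.91]);n=np.array([.91,.4147])
    S=P[(P[:,2]>.024)&(P[:,2]<.031)];l=(S[:,:2]-o)@d;w=(S[:,:2]-o)@n
    for a in(-.13,-.09,-.05):
        k=abs(l-a)<.01
        if k.sum()>20: print(a,np.percentile(w[k],[2,98]))
```

```text
t 3.45 pos [0.4765 0.2659 0.1693] xang 114.31 tilt z [-1.e-04 -8.e-04 -1.e+00] shift mm [ 23.4   8.  156.3] spin -0.19
((523.9754028320312, 181.15626525878906), (59.75656509399414, 55.97113800048828), 23.928781509399414)
-0.13 [-0.01325048  0.01550446]
-0.09 [-0.01348191  0.01527707]
-0.05 [-0.0137321   0.01488668]
((367.8680419921875, 162.3528594970703), (61.02317428588867, 55.126861572265625), 73.55616760253906)
-0.09 [-0.2440896  -0.20215575]
-0.05 [-0.21220611 -0.13238844]
```

>>> send_rows(deltas="0.012 0.004 0.035 -0.1; 0.023 0.007 0.07 -0.1; 0.024 0.007 0.1 -0.1; 0.024 0.007 0.13 -0.1; 0.024 0.007 0.145 -0.1")

```text
t: 4.0
eef_pos: [0.4729, 0.2888, 0.0226]
tool_rot: [0.0, 0.543, 0.84, -0.001]
contact_force: [-0.5, 0.1, 0.1]
gripper_width: 1.002
grasp_force: 0.0
```

Run:
```python
from h import *
rel((.475,.2908),.013,114.5)
```

```text
t 4.0 pos [0.4729 0.2888 0.0226] xang 114.28 tilt z [-0.0014 -0.0024 -1.    ] shift mm [1.  2.8 9.5] spin -0.22
```

>>> send_rows(deltas="0 0.002 0.005 0; 0 0.002 0.011 0; 0 0.002 0.011 0; 0 0.002 0.011 0")

```text
t: 4.4
eef_pos: [0.4753, 0.2926, 0.0143]
tool_rot: [0.0, 0.542, 0.841, 0.001]
contact_force: [-0.1, -0.1, -0.3]
gripper_width: 1.004
grasp_force: 0.0
```

>>> send_rows(deltas="0 0 0 0; 0 0 0 0; 0 0 0 0; 0 0 0 0; 0 0 0 0", claw=0)

```text
t: 4.9
eef_pos: [0.4749, 0.2925, 0.0138]
tool_rot: [0.0, 0.542, 0.841, 0.0]
contact_force: [-0.2, 0.3, 6.1]
gripper_width: 0.332
grasp_force: 80.1
```

>>> send_rows(deltas="0 0 0 0; 0 0 0 0; 0 0 0 0")

```text
t: 5.2
eef_pos: [0.4749, 0.2925, 0.0138]
tool_rot: [0.0, 0.542, 0.841, 0.0]
contact_force: [0.2, -0.9, 4.8]
gripper_width: 0.335
grasp_force: 80.1
```

>>> send_rows(deltas="0 0 -0.01 0; 0 0 -0.03 0; 0 0 -0.05 0; 0 0 -0.065 0; 0 0 -0.065 0")

```text
t: 5.7
eef_pos: [0.4757, 0.2931, 0.0804]
tool_rot: [0.001, 0.542, 0.841, 0.002]
contact_force: [0.4, -0.7, -4.0]
gripper_width: 0.334
grasp_force: 79.3
```

Run:
```python
from h import *
rel((.5394,.0813),.08,95.8)
p=bot.read_camera("wrist");save(p,"w2.png")
S=pts(p,p["depth"]>0)
```

```text
t 5.7 pos [0.4757 0.2931 0.0804] xang 114.41 tilt z [ 0.003  0.002 -1.   ] shift mm [-2.192e+02 -2.950e+01  1.000e-01] spin 18.61
```

View pics/w2.png

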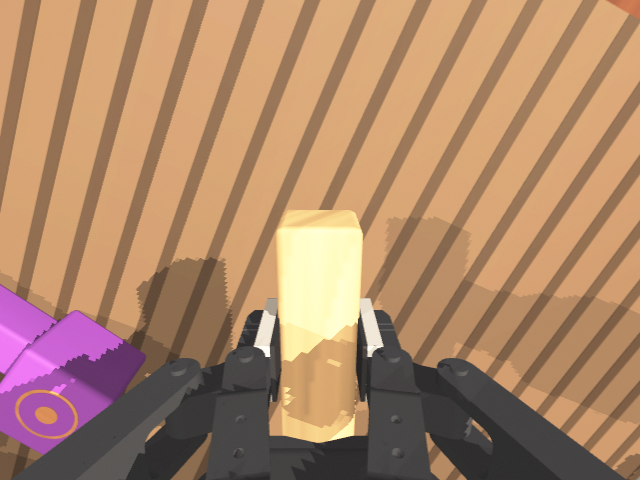

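The wrist view shows the neck centred between the pads, with its tail end at (320,215). It is held straight. I'll carry it to just short of the entry.

>>> send_rows(deltas="-0.02 -0.003 0 3; -0.055 -0.007 0 7; -0.09 -0.012 0 11; -0.125 -0.017 0 15; -0.15 -0.02 0 18.6")

```text
t: 6.25
eef_pos: [0.5182, 0.1428, 0.0769]
tool_rot: [-0.0, 0.673, 0.74, -0.002]
contact_force: [0.1, -0.1, -2.1]
gripper_width: 0.335
grasp_force: 79.1
```

Run:
```python
from h import *
rel((.5394,.0813),.055,95.8)
```

```text
t 6.25 pos [0.5182 0.1428 0.0769] xang 95.41 tilt z [-0.0023 -0.0025 -1.    ] shift mm [-63.2  15.4  22. ] spin -0.39
```

>>> send_rows(deltas="-0.02 0.005 0 0; -0.045 0.011 0.005 0; -0.06 0.015 0.012 0; -0.062 0.015 0.02 0; -0.062 0.015 0.025 0")

```text
t: 6.75
eef_pos: [0.5386, 0.0871, 0.0518]
tool_rot: [-0.001, 0.671, 0.742, -0.001]
contact_force: [0.6, 0.2, -2.7]
gripper_width: 0.334
grasp_force: 79.2
```

>>> send_rows(deltas="0 0 0 0; 0 0 0 0")

```text
t: 6.95
eef_pos: [0.5391, 0.0889, 0.0531]
tool_rot: [-0.0, 0.669, 0.743, 0.0]
contact_force: [0.5, -0.2, -3.3]
gripper_width: 0.333
grasp_force: 79.2
```

Run:
```python
from h import *
rel((.5394,.0813),.055,95.8)
for n in("top","scene"):
    p=bot.read_camera(n);save(p,n+"2.png")
    for q in("blank","grip","cradle","entry","tooth"):
        for r in bot.landmark_of(p,q)[:2]: print(n,q,round(r["confidence"],2),np.round(r["xyz"],4))
    for r in bot.masks_of(p,"blank")[:2]:
        P=pts(p,r["mask"]); 
        S=P[(P[:,2]>.070)&(P[:,2]<.10)&(P[:,1]<.01)]
        if len(S)>50: print("block",len(S),line(S),np.median(S[:,2]))
    for r in bot.masks_of(p,"cradle")[:2]:
        P=pts(p,r["mask"]);S=P[(P[:,2]>.005)&(P[:,2]<.014)&(P[:,1]>-.12)]
        if len(S)>50: print("floor",line(S))
c=cv2.imread("pics/top2.png")[190:310,270:430];cv2.imwrite("pics/c2.png",cv2.resize(c,None,fx=5,fy=5,interpolation=2))
```

```text
t 6.95 pos [0.5391 0.0889 0.0531] xang 95.96 tilt z [-6.e-04  8.e-04 -1.e+00] shift mm [-7.6 -0.5 -1.9] spin 0.16
top blank 0.59 [ 0.3414  0.1665 -0.0052]
top blank 0.32 [ 7.749e-01 -1.737e-01  6.000e-04]
top grip 0.63 [0.2663 0.1897 0.0316]
top cradle 0.98 [ 3.392e-01 -2.254e-01 -1.000e-04]
top cradle 0.68 [ 0.5637 -0.1627 -0.001 ]
top entry 0.91 [ 0.3339 -0.1646  0.0069]
top entry 0.77 [ 0.5522 -0.0784  0.0107]
top tooth 0.88 [ 0.562  -0.1623  0.041 ]
top tooth 0.59 [ 0.3382 -0.2267  0.0324]
block 584 ((549.7825927734375, -26.049232482910156), (60.87619400024414, 66.3937759399414), 5.027356147766113) 0.08385910250071205
floor ((555.1826782226562, -79.9123306274414), (120.89643096923828, 88.7449722290039), 4.239328861236572)
scene blank 0.75 [ 0.3446  0.1736 -0.0028]
scene blank 0.71 [ 0.5455 -0.0081  0.0429]
scene grip 0.85 [0.5421 0.066  0.0698]
scene grip 0.72 [0.2685 0.1924 0.0309]
scene cradle 0.91 [ 5.619e-01 -1.606e-01  5.000e-04]
scene cradle 0.75 [ 0.3359 -0.2263  0.0028]
scene entry 0.78 [ 0.5542 -0.0701  0.0063]
scene entry 0.56 [ 0.3304 -0.1647  0.009 ]
scene tooth 0.66 [ 0.3334 -0.224   0.0351]
scene tooth 0.64 [ 0.5645 -0.1642  0.045 ]
block 812 ((552.01123046875, -25.54489517211914), (63.067726135253906, 67.44422912597656), 7.917725086212158) 0.08399387007554959
floor ((560.3387451171875, -73.30608367919922), (93.15914916992188, 123.15364074707031), 89.95402526855469)
```

View pics/c2.png

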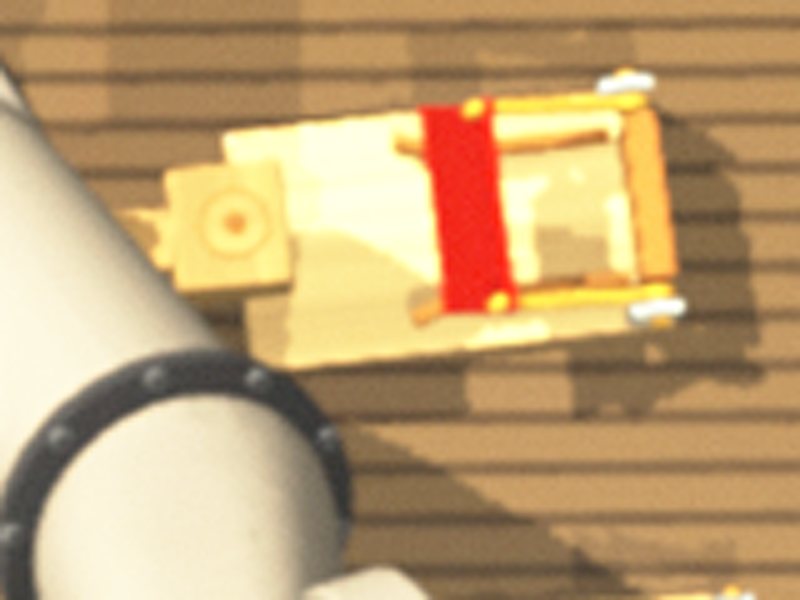

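View pics/scene2.png

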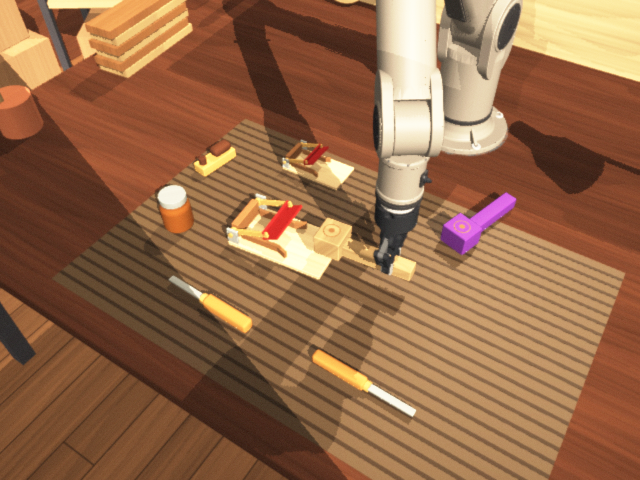

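Both views show the block level above the entry floor and in line with the cradle, about 1 mm off to the +x side. I'll go forward 44 mm and lower it.

>>> send_rows(deltas="-0.012 -0.001 0 0; -0.03 -0.0015 0.003 0; -0.044 -0.0015 0.01 0; -0.044 -0.0015 0.018 0; -0.044 -0.0015 0.024 0")

```text
t: 8.25
eef_pos: [0.5423, 0.0429, 0.0284]
tool_rot: [-0.0, 0.671, 0.742, -0.0]
contact_force: [0.3, -0.5, -1.6]
gripper_width: 0.336
grasp_force: 79.2
```

>>> send_rows(deltas="0 0 0.001 0; 0 0 0.002 0; 0 0 0.002 0")

```text
t: 8.55
eef_pos: [0.5427, 0.0442, 0.0273]
tool_rot: [-0.0, 0.67, 0.743, 0.0]
contact_force: [-0.6, -0.2, -2.5]
gripper_width: 0.333
grasp_force: 79.2
```

Run:
```python
from h import *
rel((.5440,.0459),.024,96)
for n in("top","scene"):
    p=bot.read_camera(n)
    for r in bot.masks_of(p,"blank"):
        P=pts(p,r["mask"]); 
        S=P[(P[:,2]>.045)&(P[:,2]<.07)&(P[:,1]<.01)&(P[:,0]>.5)]
        if len(S)>50: print("block",len(S),line(S),np.median(S[:,2]))
```

```text
t 8.55 pos [0.5427 0.0442 0.0273] xang 95.9 tilt z [ 1.e-04  4.e-04 -1.e+00] shift mm [1.6 1.5 3.3] spin -0.1
block 548 ((553.0870361328125, -71.52291107177734), (62.27949142456055, 64.93383026123047), 6.503812789916992) 0.05828480808527525
block 761 ((554.2465209960938, -64.19144439697266), (65.73877716064453, 76.7922134399414), 4.014769554138184) 0.05796564156473649
```

>>> send_rows(deltas="0 0.0005 0.001 0; 0 0.0005 0.002 0; 0 0.0005 0.003 0; 0 0.0005 0.0035 0; 0 0.0005 0.0035 0")

```text
t: 9.25
eef_pos: [0.5432, 0.0434, 0.0238]
tool_rot: [0.0, 0.67, 0.742, -0.0]
contact_force: [-0.7, -0.7, -0.8]
gripper_width: 0.332
grasp_force: 79.4
```

>>> send_rows(deltas="0 0 0.0005 0; -0.008 0 0.0005 0; -0.018 0 0.0005 0; -0.028 0 0.0005 0; -0.038 0 0.0005 0")

```text
t: 9.75
eef_pos: [0.5477, 0.0049, 0.0238]
tool_rot: [0.0, 0.67, 0.742, 0.001]
contact_force: [-1.4, 5.6, 4.6]
gripper_width: 0.336
grasp_force: 80.4
```

>>> send_rows(deltas="-0.01 0 0 0; -0.018 0 0 0; -0.024 0 0 0; -0.024 0 0 0; -0.024 0 0 0")

```text
t: 10.25
eef_pos: [0.5502, -0.0196, 0.0238]
tool_rot: [0.001, 0.671, 0.742, 0.0]
contact_force: [1.1, 2.0, 4.8]
gripper_width: 0.334
grasp_force: 80.3
```

Run:
```python
from h import *
rel((.5440,.0459),.024,96)
for n in("top","scene"):
    p=bot.read_camera(n);save(p,n+"3.png")
a=cv2.resize(cv2.imread("pics/top3.png")[190:290,290:430],(800,571),interpolation=2)
b=cv2.resize(cv2.imread("pics/scene3.png")[170:300,210:390],(800,578),interpolation=2)
cv2.imwrite("pics/c3.png",cv2.resize(np.hstack([a[:571],b[:571]]),(800,286)))
```

```text
t 10.25 pos [ 0.5502 -0.0196  0.0238] xang 95.75 tilt z [ 1.4e-03 -3.0e-04 -1.0e+00] shift mm [65.8  0.4 -0.2] spin -0.25
```

View pics/c3.png

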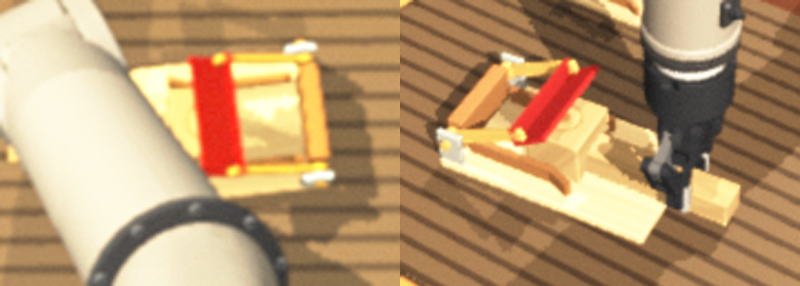

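The crops show the block between the guides with its front under the red crossbar, and the gate lifting. I'll keep sliding.

>>> send_rows(deltas="-0.008 0 0 0; -0.017 0 0 0; -0.026 0 0 0; -0.035 0 0 0; -0.042 0 0 0")

```text
t: 10.85
eef_pos: [0.5542, -0.0602, 0.0238]
tool_rot: [0.0, 0.67, 0.742, 0.001]
contact_force: [-0.9, 6.2, 7.0]
gripper_width: 0.335
grasp_force: 80.4
```

>>> send_rows(deltas="-0.004 0 0 0; -0.008 0 0 0; -0.012 0 0 0; -0.015 0 0 0; -0.015 0 0 0")

```text
t: 11.35
eef_pos: [0.5557, -0.0757, 0.0238]
tool_rot: [0.0, 0.671, 0.742, 0.0]
contact_force: [-0.3, 3.3, 6.3]
gripper_width: 0.337
grasp_force: 80.4
```

Run:
```python
from h import *
rel((.5440,.0459),.024,96)
for n in("top","scene"):
    p=bot.read_camera(n);save(p,n+"4.png")
    for r in bot.masks_of(p,"catch"):
        P=pts(p,r["mask"]); 
        if abs(np.median(P[:,0])-.56)<.05: h=P[(P[:,1]>-.17)&(P[:,1]<-.12)]; print(n,r["confidence"],"gate z pct",np.percentile(h[:,2],[5,50,95,99]))
a=cv2.resize(cv2.imread("pics/top4.png")[190:290,290:430],(800,571),interpolation=2)
b=cv2.resize(cv2.imread("pics/scene4.png")[170:300,210:390],(800,578),interpolation=2)
cv2.imwrite("pics/c4.png",cv2.resize(np.hstack([a[:571],b[:571]]),(800,286)))
```

```text
t 11.35 pos [ 0.5557 -0.0757  0.0238] xang 95.79 tilt z [ 1.1e-03  3.0e-04 -1.0e+00] shift mm [122.2   0.6  -0.2] spin -0.21
scene 0.81 gate z pct [0.05164535 0.06115632 0.06695201 0.06834856]
```

View pics/c4.png

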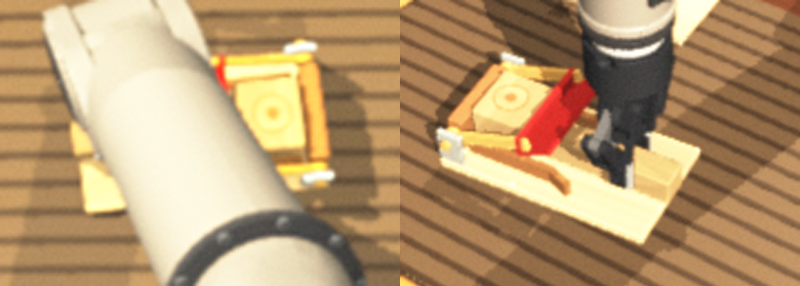

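The gate is down: its top reads 68 mm, the shut height, and the block lies wholly beyond it. I'll nudge 2 mm for margin, then release and rise.

>>> send_rows(deltas="-0.001 0 0 0; -0.002 0 0 0; -0.002 0 0 0")

```text
t: 11.85
eef_pos: [0.5558, -0.0771, 0.0238]
tool_rot: [0.0, 0.67, 0.742, 0.001]
contact_force: [-1.1, 4.8, 6.1]
gripper_width: 0.334
grasp_force: 80.4
```

>>> send_rows(deltas="0 0 0 0; 0 0 0 0; 0 0 0 0; 0 0 0 0; 0 0 0 0", claw=1)

```text
t: 12.35
eef_pos: [0.5553, -0.0774, 0.0232]
tool_rot: [-0.0, 0.67, 0.742, -0.0]
contact_force: [-0.4, 0.6, 0.1]
gripper_width: 1.0
grasp_force: 0.0
```

>>> send_rows(deltas="0.001 0 -0.01 0; 0.004 0 -0.03 0; 0.01 0 -0.06 0; 0.03 0 -0.1 0; 0.06 0 -0.14 0")

```text
t: 12.85
eef_pos: [0.549, -0.0184, 0.165]
tool_rot: [0.0, 0.671, 0.741, -0.0]
contact_force: [1.6, -0.4, -0.1]
gripper_width: 1.001
grasp_force: 0.0
```

>>> send_rows(deltas="0.04 0 -0.02 0; 0.08 0 -0.03 0; 0.12 0 -0.03 0; 0.15 0 -0.03 0; 0.15 0 -0.03 0")

```text
t: 13.35
eef_pos: [0.5329, 0.1378, 0.1947]
tool_rot: [-0.0, 0.667, 0.745, 0.002]
contact_force: [-0.5, 0.8, 0.2]
gripper_width: 1.003
grasp_force: 0.0
```

Run:
```python
from h import *
O=np.array([.5635,-.162]);d=np.array([.1045,-.9945])
for n in("top","scene"):
    p=bot.read_camera(n);save(p,n+"5.png")
    for q in("blank","cradle","tooth","jar","plane","gouge_a"):
        for r in bot.landmark_of(p,q)[:2]: print(n,q,round(r["confidence"],2),np.round(r["xyz"],3),"cradle x",round(float((r["xyz"][:2]-O)@d),4))
    for r in bot.masks_of(p,"catch"):
        P=pts(p,r["mask"]); 
        if abs(np.median(P[:,0])-.56)<.05: h=P[(P[:,1]>-.17)&(P[:,1]<-.12)]; print(n,r["confidence"],"gate z pct",np.percentile(h[:,2],[5,50,95,99]))
a=cv2.resize(cv2.imread("pics/top5.png")[190:290,290:430],(800,571),interpolation=2)
b=cv2.resize(cv2.imread("pics/scene5.png")[170:300,210:390],(800,578),interpolation=2)
cv2.imwrite("pics/c5.png",cv2.resize(np.hstack([a[:571],b[:571]]),(800,286)))
```

```text
top blank 0.87 [ 0.566 -0.171  0.009] cradle x 0.0096
top blank 0.58 [ 0.34   0.17  -0.004] cradle x -0.353
top cradle 0.71 [ 0.338 -0.223  0.001] cradle x 0.0372
top cradle 0.59 [ 0.565 -0.165  0.001] cradle x 0.0031
top tooth 0.63 [ 0.563 -0.162  0.043] cradle x -0.0005
top tooth 0.56 [ 0.34  -0.224  0.034] cradle x 0.0387
top jar 0.94 [ 0.643 -0.362  0.001] cradle x 0.2076
top plane 0.85 [ 0.448 -0.425 -0.003] cradle x 0.2493
top gouge_a 0.85 [ 0.774 -0.174  0.001] cradle x 0.0335
top gouge_a 0.69 [0.765 0.164 0.004] cradle x -0.3026
top 0.57 gate z pct [0.03833225 0.06084924 0.06859958 0.07087956]
top 0.55 gate z pct [0.0302029  0.03606492 0.04650629 0.05534152]
scene blank 0.92 [ 0.563 -0.172  0.012] cradle x 0.0094
scene blank 0.57 [ 0.342  0.17  -0.005] cradle x -0.3537
scene cradle 0.85 [ 0.566 -0.158  0.003] cradle x -0.0038
scene cradle 0.67 [ 0.336 -0.225  0.002] cradle x 0.0385
scene tooth 0.6 [ 0.333 -0.224  0.034] cradle x 0.0376
scene tooth 0.57 [ 0.567 -0.163  0.044] cradle x 0.0012
scene jar 0.71 [ 0.644 -0.363  0.002] cradle x 0.2081
scene plane 0.6 [ 0.447 -0.424  0.002] cradle x 0.2486
scene gouge_a 0.93 [ 0.775 -0.172  0.   ] cradle x 0.0317
scene gouge_a 0.85 [0.759 0.163 0.004] cradle x -0.3028
scene 0.75 gate z pct [0.05251487 0.06131873 0.06673008 0.06838166]
```

View pics/c5.png

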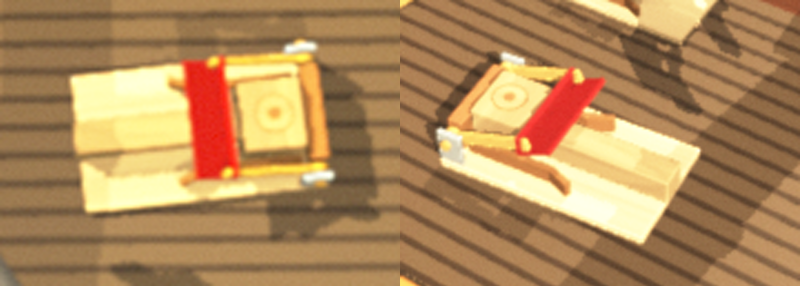

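The crops show the block flat against the end stop, the red gate shut behind its shoulder, and the bystanders unmoved. Handing in.

```bash
python3 -c "
from station import bot
print(bot.hand_in())"
```

```text
the job is handed in; nothing more can be done
None
```

I slid the maple blank into the carving cradle. Its block lifted the red gate, which dropped shut behind it; I then let go, moved the arm clear and handed the job in at about 14 s, with no verdict shown.

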